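Find the full tin of baking beads

TASK

Three look-alike closed tins of ceramic baking beads stand in the lidded metal pan, and only one is full. Tip the lid up on one edge, lift it off and lay it flat on the wooden board, handle up; then heft the tins against each other to find the heaviest, leaving the two lighter ones standing upright in the pan, and finish while holding the heaviest in the gripper, upright and still, with its underside at least 5 cm above the pan's rim. Never tip a tin over, and leave the pie dish, jar and mug where they are.

Things in the scene. Friction and masses are not known exactly. Their poses are not given: they have to be found in the camera images.
- pan: open metal pan, fixed to the counter: 165 mm (its x) by 300 mm (its y) over the rim, 65 mm high; inside 147 by 282 mm, floor 3 mm thick, rim level, walls 3 mm. Origin: centre of its underside on the counter; z up. The tins stand roughly in a row along its y axis, about 86 mm apart, within about 10 mm of the pan's middle line.
- lid: loose blue lid, 0.3 kg, seated level on the pan's rim: flange 165 (its x) by 300 mm (its y), 4 mm thick, lying on the rim; raised hollow middle 139 by 274 mm, its flat top 28 mm above the flange's underside; skirt 8 mm deep below the flange, inside the pan's mouth with 4 mm play. Origin: centre, level with the flange's underside (8 mm above a surface it is laid on); z up; axes as the pan's at first.
- lid_handle (a point): centre of the lid's black bar handle, 62 mm above the flange's underside. The bar is 100 mm long along the lid's y, 12 mm thick along its x and 16 mm tall (26 to 42 mm above the lid's flat top), on two 12 mm posts 44 mm either side; under the bar it is open.
- board: wooden board fixed on the counter, 200 mm (its x) by 320 mm (its y), 18 mm thick; origin: centre of its underside; z up. The pan may stand left and the board right of the robot's middle line, or the other way round.
- tin_1_center (a point): a closed round tin, 60 mm across and 78 mm tall, green with a copper-coloured top and a pale band, standing upright in the pan; the three look exactly alike and the numbers in the names say nothing about their weight. This point is the tin's centre, 39 mm above its underside; z is up along the tin. Each weighs under 0.65 kg; the full one is at least 0.19 kg heavier than either of the other two, and they may be told apart only by weight.
- tin_2_center (a point): a closed round tin, 60 mm across and 78 mm tall, green with a copper-coloured top and a pale band, standing upright in the pan; the three look exactly alike and the numbers in the names say nothing about their weight. This point is the tin's centre, 39 mm above its underside; z is up along the tin. Each weighs under 0.65 kg; the full one is at least 0.19 kg heavier than either of the other two, and they may be told apart only by weight.
- tin_3_center (a point): a closed round tin, 60 mm across and 78 mm tall, green with a copper-coloured top and a pale band, standing upright in the pan; the three look exactly alike and the numbers in the names say nothing about their weight. This point is the tin's centre, 39 mm above its underside; z is up along the tin. Each weighs under 0.65 kg; the full one is at least 0.19 kg heavier than either of the other two, and they may be told apart only by weight.
- pie_dish: bystander, loose, not part of the job: white round dish 130 mm across, 45 mm high; origin: centre of its underside.
- jar: bystander, loose, not part of the job: amber jar 72 mm across, 110 mm high, white cap; origin: centre of its underside.
- mug: bystander, loose, not part of the job: blue mug 80 mm across, 90 mm high, handle to its +y; origin: centre of its underside.

How it is judged:
On the way, in this order (a step that is already met when the one before it is completed fails the run):
1. the lid is tipped up by at least 5 degrees while it is still down at the pan (its middle less than 40 mm above its seat) (angle between lid's own z axis and vertical above 0.087 rad and z of lid in the frame of pan between 0.06 and 0.105 m and horizontal distance between lid and pan below 0.05 m), for 0.05 s.
2. the lid lies flat on the board, let go (contact force between lid and board above 0.5 N and angle between lid's own z axis and vertical below 0.06 rad and contact force between the fingers and lid below 0.05 N and linear speed of lid below 0.03 m/s), for 0.2 s.
3. a lighter tin has been hefted: held at least 8 mm clear of the pan's floor while the heaviest (over 4 N on the pan) stands there (((z of tin_1_center in the frame of pan above 0.05 m and contact force between the fingers and tin_1 above 0.5 N and contact force between any of tin_2, tin_3 and pan above 4 N) or (z of tin_2_center in the frame of pan above 0.05 m and contact force between the fingers and tin_2 above 0.5 N and contact force between any of tin_1, tin_3 and pan above 4 N) or (z of tin_3_center in the frame of pan above 0.05 m and contact force between the fingers and tin_3 above 0.5 N and contact force between any of tin_1, tin_2 and pan above 4 N))), for 0.1 s.
At the end, for the whole second after the job is handed in: Heaviest tin held by the fingers alone, still, within 15 degrees of upright, centre above 150 mm (underside about 5 cm above the rim); the two lighter tins (under 4 N each) upright on the pan's floor, let go; lid flat on the board, handle up, centre within 80 mm of the board's, let go (((height (world z) of tin_1_center above 0.15 m and angle between tin_1_center's own z axis and vertical below 0.26 rad and linear speed of tin_1 below 0.03 m/s and angular speed of tin_1 below 0.2 rad/s and contact force between the fingers and tin_1 above 2 N and (contact force between tin_1 and pan below 0.05 N and contact force between tin_1 and lid below 0.05 N and contact force between tin_1 and board below 0.05 N and contact force between tin_1 and jar below 0.05 N and contact force between tin_1 and mug below 0.05 N and contact force between tin_1 and pie_dish below 0.05 N and contact force between tin_1 and tin_2 below 0.05 N and contact force between tin_1 and tin_3 below 0.05 N) and (x of tin_2_center in the frame of pan between -0.075 and 0.075 m and y of tin_2_center in the frame of pan between -0.142 and 0.142 m and contact force between tin_2 and pan between 0.8 and 4 N and height (world z) of tin_2_center below 0.048 m and angle between tin_2_center's own z axis and vertical below 0.15 rad and contact force between the fingers and tin_2 below 0.05 N) and (x of tin_3_center in the frame of pan between -0.075 and 0.075 m and y of tin_3_center in the frame of pan between -0.142 and 0.142 m and contact force between tin_3 and pan between 0.8 and 4 N and height (world z) of tin_3_center below 0.048 m and angle between tin_3_center's own z axis and vertical below 0.15 rad and contact force between the fingers and tin_3 below 0.05 N)) or (height (world z) of tin_2_center above 0.15 m and angle between tin_2_center's own z axis and vertical below 0.26 rad and linear speed of tin_2 below 0.03 m/s and angular speed of tin_2 below 0.2 rad/s and contact force between the fingers and tin_2 above 2 N and (contact force between tin_2 and pan below 0.05 N and contact force between tin_2 and lid below 0.05 N and contact force between tin_2 and board below 0.05 N and contact force between tin_2 and jar below 0.05 N and contact force between tin_2 and mug below 0.05 N and contact force between tin_2 and pie_dish below 0.05 N and contact force between tin_2 and tin_1 below 0.05 N and contact force between tin_2 and tin_3 below 0.05 N) and (x of tin_1_center in the frame of pan between -0.075 and 0.075 m and y of tin_1_center in the frame of pan between -0.142 and 0.142 m and contact force between tin_1 and pan between 0.8 and 4 N and height (world z) of tin_1_center below 0.048 m and angle between tin_1_center's own z axis and vertical below 0.15 rad and contact force between the fingers and tin_1 below 0.05 N) and (x of tin_3_center in the frame of pan between -0.075 and 0.075 m and y of tin_3_center in the frame of pan between -0.142 and 0.142 m and contact force between tin_3 and pan between 0.8 and 4 N and height (world z) of tin_3_center below 0.048 m and angle between tin_3_center's own z axis and vertical below 0.15 rad and contact force between the fingers and tin_3 below 0.05 N)) or (height (world z) of tin_3_center above 0.15 m and angle between tin_3_center's own z axis and vertical below 0.26 rad and linear speed of tin_3 below 0.03 m/s and angular speed of tin_3 below 0.2 rad/s and contact force between the fingers and tin_3 above 2 N and (contact force between tin_3 and pan below 0.05 N and contact force between tin_3 and lid below 0.05 N and contact force between tin_3 and board below 0.05 N and contact force between tin_3 and jar below 0.05 N and contact force between tin_3 and mug below 0.05 N and contact force between tin_3 and pie_dish below 0.05 N and contact force between tin_3 and tin_1 below 0.05 N and contact force between tin_3 and tin_2 below 0.05 N) and (x of tin_1_center in the frame of pan between -0.075 and 0.075 m and y of tin_1_center in the frame of pan between -0.142 and 0.142 m and contact force between tin_1 and pan between 0.8 and 4 N and height (world z) of tin_1_center below 0.048 m and angle between tin_1_center's own z axis and vertical below 0.15 rad and contact force between the fingers and tin_1 below 0.05 N) and (x of tin_2_center in the frame of pan between -0.075 and 0.075 m and y of tin_2_center in the frame of pan between -0.142 and 0.142 m and contact force between tin_2 and pan between 0.8 and 4 N and height (world z) of tin_2_center below 0.048 m and angle between tin_2_center's own z axis and vertical below 0.15 rad and contact force between the fingers and tin_2 below 0.05 N))) and contact force between lid and board above 0.5 N and angle between lid's own z axis and vertical below 0.06 rad and contact force between the fingers and lid below 0.05 N and contact force between lid and pan below 0.05 N and height (world z) of lid below 0.032 m and horizontal distance between lid and board below 0.08 m); the arm keeps its last pose, push and grip.
It fails at once if a tin is tipped over (more than 45 degrees) (angle between any of tin_1, tin_2, tin_3's own z axis and vertical above 0.785 rad).
It fails at once if a bystander (pie dish, jar, mug) is moved by more than 25 mm (distance of any of pie_dish, jar, mug from where it was at the start of the episode above 0.025 m).
It also fails if it takes over 72 s, if anything falls off the work surface, if the arm or the gripper's body presses on something with over 40 N, if the wrist force passes 120 N, or if a joint passes its speed limit or range.

ROBOT

A 6-joint arm with a two-finger parallel gripper is mounted at the origin on the work surface. World frame = base frame: x ahead of the robot, y to its left, z up, the work surface at z = 0. Lengths are in m, angles in rad, forces in N, time in s.
With the tool pointing down it reaches from about 0.225 to 0.875 m from the base axis. Payload 3.4 kg.
Tool frame: the origin (TCP) lies at the very end of the fingers, on their centre line; the grasp point (between the pads) lies 19 mm behind it (grasp_offset is the distance from the TCP to the grasp point, in m); y points along the fingers, z is the direction in which the jaws open and shut, and the axes are right-handed (so a half turn about y gives the same grasp; the last joint's range is limited). The gripper opens to 85 mm and grips with 20 to 120 N. Pads are 22 mm wide; open, the fingers measure 114 mm over their backs; the gripper's body (76 mm by 85 mm) begins 54 mm behind the grasp point. The pads swing forward as they close: fully open they stand 13 mm farther back than shut.
Start: joints at [-1.394, 0.276, 1.505, -0, 1.361, -0.121], TCP at [0.169, -0.55, 0.231] pointing down, gripper open.
Joint ranges: [-2.89, 2.89], [-0.75, 2.08], [0.22, 2.7], [-1.18, 4.32], [0.11, 2.71], [-2.7, 2.7]. Speed limits (rad/s): [2.57, 2.57, 3.14, 3.14, 3.14, 3.14].

INTERFACE

Orientations are given as a unit quaternion [w, x, y, z].
In Python, from rig import get_state, get_image, sign_off, grasp_offset gives the robot as it stands.
- The arm moves only by the shell command python3 -m jog 'ROWS' [FORCE]. ROWS is JSON, one flat list of numbers, 7 for each row, row after row: the closure in counts, from 0 (fully open) to 255 (shut), then the shift along the tool's x, y, z in cm, then the turn, a rotation vector about the tool's x, y, z in units of 8 degrees (1.0 is 8 degrees). In form: [jaw, tx, ty, tz, rx, ry, rz, jaw, tx, ty, tz, rx, ry, rz, ...]. A call has 1 to 12 rows; each row is the pose to reach, as a shift and turn from the pose commanded when the call began, along the tool's axes at that moment; what a row does not reach only later rows make up. A row lasts 1/8 s, in which the tool goes at most 62.5 mm and 10.7 degrees, less where a joint would pass 70% of its speed; a pose out of reach is approached as far as the arm can. A call with a gripper value outside its range is refused whole. The fingers move at their own pace and stop on an object; FORCE is the grip in N (left out, the last holds). Time passes only in rows, so rows that repeat a pose let the fingers close. It gives the time, the measured TCP pose, the force and the opening at its end, in the units of the state.
- get_state(): the state, without advancing time (a new reading comes with each control period).
- get_image(name): name is "scene" or "top" or "wrist"; returns a dict with "color" (480x640x3 uint8, blue, green, red), "mtx" (3x3 intrinsics, pixels), "R" (3x3) and "t" (3): a world point X has camera coordinates R X + t; the wrist camera has in their place "tool_from_camera" (4x4, takes a point from camera to tool coordinates, whose origin is the TCP and whose axes are the tool frame's). Camera axes: x right, y down, z forward; pixel columns grow to the right and rows downward; lengths in m; the calibration is good to about 2 mm. The wrist camera is an equidistant fisheye: a pixel r from the principal point sees the ray r / f radians off the axis. A picture is of the moment at which its call begins: read the wrist's pose just before it. There is no depth.
- sign_off(): hands the job in, once; it reports no verdict.
The state is a dict: "clock": time; "qpos": joint angles; "qd": joint speeds; "effort": joint torques, N m; "position": TCP position; "ee_rot": TCP orientation; "contact_force": force on the tool from outside, world axes, zero at the start; "moment": the same for the moment, N m; "width": finger opening in m.
Only numpy, scipy, OpenCV 4.12 (cv2) and the standard library are available. Lean on these libraries where they do the work, as an engineer would, in place of code of your own. Each camera call takes 0.05 s, during which the arm holds its last target.

## Working session

There is one attempt and no reset: what is moved stays moved. The work goes in short steps, Python scripts to look and compute and a shell command to move; the robot and the scene stay as the last step left them, time stands still between calls to the robot, and variables do not carry over. Pictures are saved under pics/ and viewed, and the job is handed in when it is done.

```bash
mkdir -p pics; ls
python3 - <<'E'
from rig import *
import cv2,numpy as np
s=get_state();print(s, grasp_offset)
for n in("scene","top"):
    d=get_image(n);cv2.imwrite(f"pics/{n}0.png",d["color"]);print(n,d["mtx"].tolist(),np.round(d["R"],4).tolist(),np.round(d["t"],4).tolist())
E
```

```text
pics
{'clock': 0.0, 'qpos': array([-1.39399869e+00,  2.76589386e-01,  1.50617959e+00,  1.83812204e-05,
        1.36070679e+00, -1.20981054e-01]), 'qd': array([-0.00104367, -0.00147293,  0.00010512,  0.00199872, -0.00051573,
       -0.00068715]), 'effort': array([-4.75292381e-04, -4.16780198e+01, -2.45808595e+01, -1.64362832e-04,
        1.13443795e-02,  1.35947062e-06]), 'position': array([ 0.16861682, -0.54914113,  0.23042441]), 'ee_rot': array([ 0.1048785 , -0.10490295,  0.69994925, -0.69861786]), 'contact_force': array([0.05363526, 0.34744625, 0.71970476]), 'moment': array([-0.00760403, -0.00352817,  0.00855664]), 'width': 0.08579298632497284} 0.0187
scene [[546.5271406276257, 0.0, 321.02074459755937], [0.0, 546.5271406276257, 241.9699140677942], [0.0, 0.0, 1.0]] [[-0.2846, 0.9586, 0.0074], [0.8159, 0.2463, -0.5231], [-0.5033, -0.1428, -0.8523]] [0.1799, -0.4549, 1.3339]
top [[624.9332097820572, 0.0, 327.0209921426916], [0.0, 624.9332097820572, 251.91979738624323], [0.0, 0.0, 1.0]] [[-0.0035, -1.0, 0.0045], [-0.9792, 0.0025, -0.2029], [0.2029, -0.0051, -0.9792]] [0.0086, 0.6309, 1.3019]
```

View pics/scene0.png

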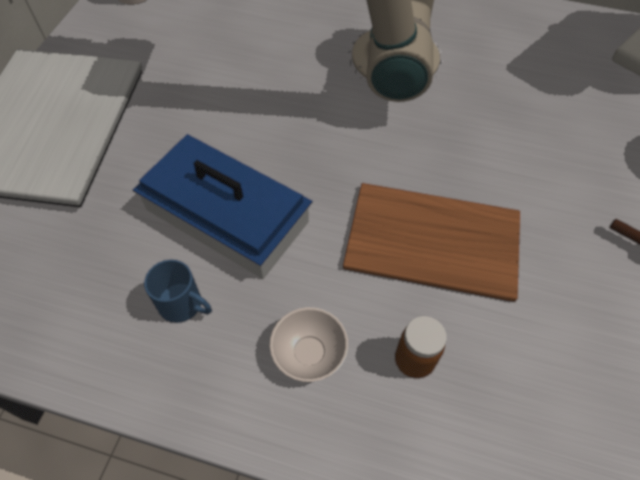

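View pics/top0.png

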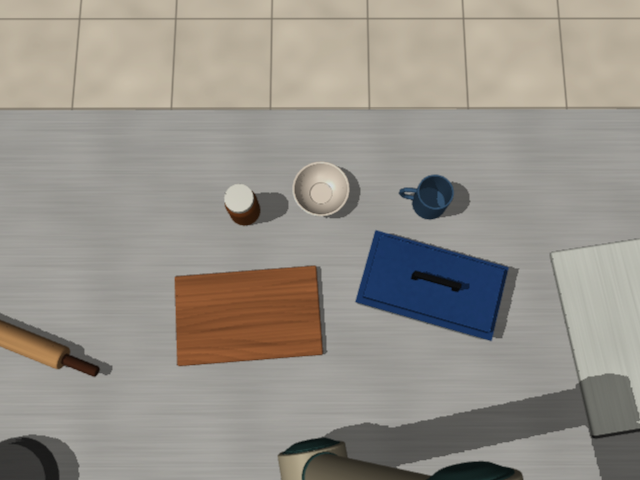

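Top view: the blue lid and pan are centred near (432,285) with the handle near (440,281). The board is near (250,315). The jar is at (240,203), the dish at (321,189) and the mug at (432,197).

```bash
cat > h.py <<'E'
import numpy as np,cv2
from rig import *
from scipy.spatial.transform import Rotation as Ro
def ray(d,uv,z):
    uv=np.atleast_2d(uv).astype(float)
    K,R,t=map(np.asarray,(d["mtx"],d["R"],d["t"]))
    r=(np.c_[uv,np.ones(len(uv))]@np.linalg.inv(K).T)@R
    C=-R.T@t
    return C+r*((z-C[2])/r[:,2])[:,None]
def quad(m):
    c=max(cv2.findContours(m,cv2.RETR_EXTERNAL,cv2.CHAIN_APPROX_NONE)[0],key=cv2.contourArea)
    h=cv2.convexHull(c)
    for e in np.linspace(.005,.1,60):
        a=cv2.approxPolyDP(h,e*cv2.arcLength(h,True),True)
        if len(a)==4:break
    # refine: line fits on each side
    a=a[:,0].astype(float);c=c[:,0].astype(float);L=[]
    for i in range(4):
        p,q=a[i],a[(i+1)%4];u=(q-p)/np.linalg.norm(q-p);n=np.array([-u[1],u[0]])
        s=(c-p)@u/np.linalg.norm(q-p);dd=abs((c-p)@n)
        sel=c[(s>.1)&(s<.9)&(dd<4)].astype(np.float32)
        vx,vy,x,y=cv2.fitLine(sel,cv2.DIST_HUBER,0,.01,.01)[:,0]
        L.append(np.cross([x,y,1],[x+vx,y+vy,1]))
    P=[np.cross(L[i-1],L[i]) for i in range(4)]
    return np.array([p[:2]/p[2] for p in P])
def rect(P):
    c=P.mean(0);e=[P[(i+1)%4]-P[i] for i in range(4)]
    l=[np.linalg.norm(x[:2]) for x in e]
    i=0 if l[0]+l[2]>l[1]+l[3] else 1
    v=e[i]-e[(i+2)%4]; 
    if v[1]<0:v=-v
    return np.round(c,4),np.round(l,4),np.degrees(np.arctan2(v[1],v[0]))-90
def masks(im):
    h=cv2.cvtColor(im,cv2.COLOR_BGR2HSV)
    return h
E
python3 - <<'E'
from h import *
for n in("top","scene"):
    d=get_image(n);h=cv2.cvtColor(d["color"],cv2.COLOR_BGR2HSV)
    blue=cv2.inRange(h,(105,150,40),(125,255,255));
    if n=="top":
        blue[:225,:]=blue[:225,:]; 
    k=np.ones((5,5),np.uint8)
    q=quad(cv2.morphologyEx(blue,cv2.MORPH_CLOSE,np.ones((15,15),np.uint8)));print(n,"lid",np.round(q,1).tolist(),rect(ray(d,q,.067)))
    br=cv2.inRange(h,(5,110,60),(15,255,255))
    br=cv2.morphologyEx(br,cv2.MORPH_CLOSE,k)
    cv2.imwrite(f"pics/m_{n}.png",np.hstack([blue,br])[::2,::2])
    q=quad(br);print("board",np.round(q,1).tolist(),rect(ray(d,q,.018)))
    dark=cv2.inRange(h,(0,0,0),(179,255,45))
    x0,y0,x1,y1=(400,260,480,300) if n=="top" else (185,150,250,205)
    m=np.zeros_like(dark);m[y0:y1,x0:x1]=dark[y0:y1,x0:x1]
    mr=cv2.minAreaRect(cv2.findNonZero(m));print("handle",mr,ray(d,mr[0],.134))
for nm,uv,z in(("mug",(433,187),.09),("dish",(321,188),.045),("jar",(240,194),.11)):
    print(nm,ray(get_image("top"),uv,z))
E
```

```text
top lid [[375.7, 231.0], [506.9, 267.6], [490.2, 339.4], [356.1, 301.0]] (array([ 0.5585, -0.2198,  0.067 ]), array([0.2956, 0.1611, 0.2956, 0.161 ]), np.float64(-16.227904537274398))
board [[315.2, 265.8], [321.9, 353.4], [177.6, 364.9], [174.7, 276.6]] (array([0.4993, 0.1832, 0.018 ]), array([0.1955, 0.3152, 0.1956, 0.3158]), np.float64(4.30924792446595))
handle ((436.48114013671875, 280.5660705566406), (50.686038970947266, 9.615238189697266), 15.945395469665527) [[ 0.55579631 -0.21771784  0.134     ]]
scene lid [[186.8, 136.2], [309.2, 201.2], [259.6, 262.7], [134.3, 188.7]] (array([ 0.558, -0.219,  0.067]), array([0.2958, 0.1569, 0.2932, 0.1558]), np.float64(-16.303121415779543))
board [[361.6, 183.8], [518.5, 211.2], [515.6, 300.4], [343.0, 267.1]] (array([0.5046, 0.1851, 0.018 ]), array([0.3124, 0.1973, 0.3125, 0.1969]), np.float64(4.351161707811386))
handle ((217.60450744628906, 180.21563720703125), (57.190128326416016, 15.08640193939209), 28.92642593383789) [[ 0.57316786 -0.20828084  0.134     ]]
mug [[ 0.77048993 -0.22621552  0.09      ]]
dish [[0.78294031 0.01972113 0.045     ]]
jar [[0.74927752 0.19379752 0.11      ]]
```

Run:
```python
from h import *
d=get_image("top");cv2.imwrite("pics/z.png",cv2.resize(d["color"][220:350,340:520],None,fx=4,fy=4,interpolation=cv2.INTER_CUBIC))
```

```text
(no output)
```

View pics/z.png

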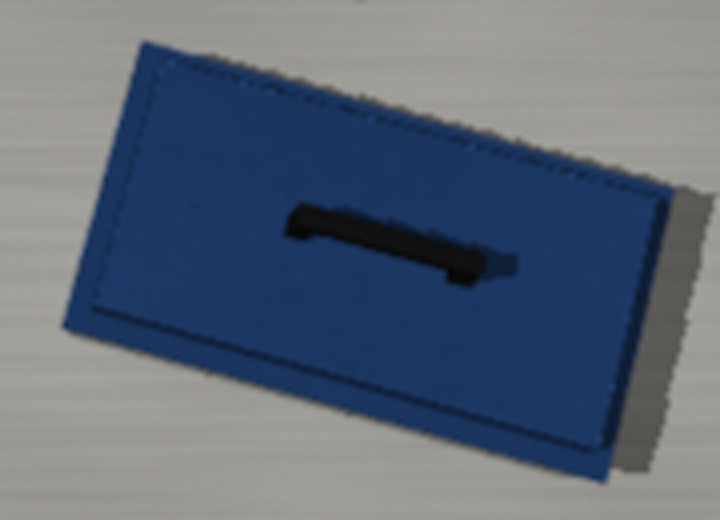

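View pics/m_top.png

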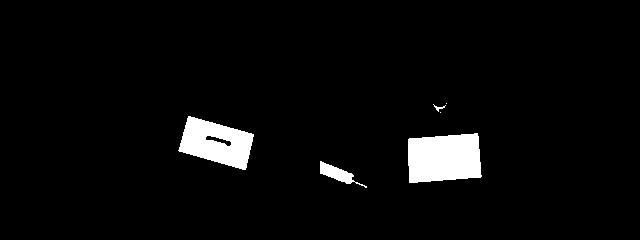

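The two views agree to a few mm. The pan and lid are at (0.558, -0.2195), yaw -16.3°, and the board is at (0.502, 0.184), yaw +4.3°. Next I work out the approach move.

```bash
cat >> h.py <<'E'
PAN=np.array([.558,-.2195]);PY=-16.25
BRD=np.array([.502,.184]);BY=4.3
def Rdown(yaw,flip=False):
    # tool y down, tool z along the direction 'yaw' (deg)
    a=np.radians(yaw+(180 if flip else 0));z=np.array([np.cos(a),np.sin(a),0]);y=np.array([0,0,-1.]);x=np.cross(y,z)
    return np.c_[x,y,z]
def now():
    s=get_state();q=s["ee_rot"];return s,np.array(s["position"]),Ro.from_quat([q[1],q[2],q[3],q[0]])
def plan(p,R):
    s,p0,R0=now()
    print("t cm",np.round(R0.inv().apply(np.array(p)-p0)*100,2),"r8",np.round(np.degrees((R0.inv()*Ro.from_matrix(R)).as_rotvec())/8,3))
def report():
    s,p,R=now();print(s["clock"],np.round(p,4),"\n",np.round(R.as_matrix(),3),"F",np.round(s["contact_force"],2),"w",round(s["width"],4),np.round(s["qpos"],2))
E
python3 - <<'E'
from h import *
report()
for f in(0,1):plan([*PAN,.19],Rdown(PY,f))
E
```

```text
0.4 [ 0.1687 -0.5496  0.2312] 
 [[-0.956 -0.     0.293]
 [-0.293  0.    -0.956]
 [-0.    -1.    -0.   ]] F [-0.3   0.16  0.01] w 0.0854 [-1.39  0.28  1.51 -0.    1.36 -0.12]
t cm [-46.9    4.12 -20.14] r8 [ 2.000e-03 -7.086e+00 -1.000e-03]
t cm [-46.9    4.12 -20.14] r8 [1.0000e-03 1.5414e+01 2.0000e-03]
```

```bash
python3 -m jog '[0,-2,0,-0.9,0,-0.3,0, 0,-6.5,0,-2.8,0,-1,0, 0,-12,0,-5.1,0,-1.8,0, 0,-17.5,0.5,-7.5,0,-2.6,0, 0,-23,1,-9.9,0,-3.5,0, 0,-28.5,2,-12.2,0,-4.3,0, 0,-34,3,-14.6,0,-5.1,0, 0,-39.5,3.6,-17,0,-6,0, 0,-44,4,-18.9,0,-6.6,0, 0,-46.3,4.1,-19.9,0,-7,0, 0,-46.9,4.12,-20.14,0,-7.09,0, 0,-46.9,4.12,-20.14,0,-7.09,0]'
python3 - <<'E'
from h import *
report();plan([*PAN,.108],Rdown(PY))
d=get_image("wrist");cv2.imwrite("pics/w1.png",d["color"])
np.set_printoptions(suppress=True);print({k:np.round(v,4).tolist() for k,v in d.items() if k!="color"})
E
```

```text
clock: 1.9
position: [0.5576, -0.2191, 0.1901]
ee_rot: [0.424, -0.425, 0.565, -0.565]
contact_force: [0.0, 0.3, -1.0]
width: 0.0857
1.9 [ 0.5576 -0.2191  0.1901] 
 [[-0.279 -0.001  0.96 ]
 [-0.96  -0.    -0.279]
 [ 0.    -1.    -0.001]] F [ 0.02  0.33 -0.99] w 0.0857 [-0.49  0.34  1.52 -0.    1.29 -0.21]
t cm [0.03 8.21 0.06] r8 [0.004 0.01  0.003]
{'mtx': [[371.6483, 0.0, 322.1484], [0.0, 371.6483, 237.199], [0.0, 0.0, 1.0]], 'tool_from_camera': [[-0.0001, 0.9458, 0.3248, -0.0839], [-0.0006, -0.3248, 0.9458, -0.1424], [1.0, -0.0001, 0.0006, -0.0007], [0.0, 0.0, 0.0, 1.0]]}
```

View pics/w1.png

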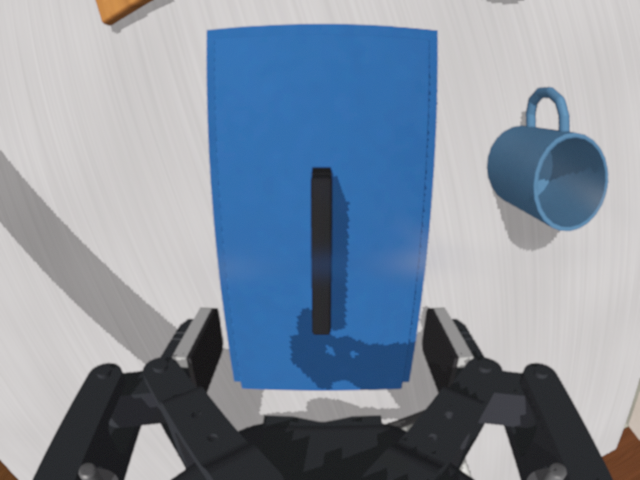

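The wrist view shows the bar at column 321, in line with the jaws, spanning rows 168–334. I'll check the centring along the bar.

```bash
cat >> h.py <<'E'
def wray(d,uv):
    uv=np.atleast_2d(uv).astype(float);K=np.asarray(d["mtx"]);T=np.asarray(d["tool_from_camera"])
    v=(uv-K[:2,2])/K[0,0];th=np.linalg.norm(v,axis=1,keepdims=True)
    r=np.c_[v/np.maximum(th,1e-9)*np.sin(th),np.cos(th)]
    return T[:3,3],r@T[:3,:3].T
def wpoint(d,uv,z,p0,R0):
    o,r=wray(d,uv);o=R0.apply(o)+p0;r=R0.apply(r)
    return o+r*((z-o[2])/r[:,2])[:,None]
E
python3 - <<'E'
from h import *
s,p,R=now();d=get_image("wrist")
P=wpoint(d,[[321.5,168],[321.5,334]],.135,p,R);print(P,P.mean(0),np.linalg.norm(P[1]-P[0]))
P=wpoint(d,[[207,31],[438,32]],.069,p,R);print(P)
E
```

```text
[[ 0.57170527 -0.16655547  0.135     ]
 [ 0.54260236 -0.26631718  0.135     ]] [ 0.55715382 -0.21643633  0.135     ] 0.10392005733836697
[[ 0.51941935 -0.05387609  0.069     ]
 [ 0.6772812  -0.10055843  0.069     ]]
```

```bash
python3 -m jog '[0,0,2,0,0,0,0, 0,0,5,0.05,0,0,0, 0,0,7.5,0.05,0,0,0, 0,0,8.2,0.05,0,0,0, 0,0,8.2,0.05,0,0,0, 255,0,8.2,0.05,0,0,0, 255,0,8.2,0.05,0,0,0, 255,0,8.2,0.05,0,0,0, 255,0,8.2,0.05,0,0,0, 255,0,8.2,0.05,0,0,0, 255,0,8.2,0.05,0,0,0]' 40
python3 - <<'E'
from h import *
report()
E
```

```text
clock: 3.38
position: [0.5583, -0.2196, 0.1085]
ee_rot: [0.424, -0.425, 0.566, -0.565]
contact_force: [-2.4, 0.1, 3.9]
width: 0.0114
3.375 [ 0.5583 -0.2196  0.1085] 
 [[-0.279 -0.     0.96 ]
 [-0.96  -0.    -0.279]
 [ 0.    -1.    -0.   ]] F [-2.43  0.14  3.92] w 0.0114 [-0.49  0.4   1.63 -0.    1.11 -0.21]
```

```bash
python3 -m jog '[255,0,-0.3,0.17,-0.25,0,0, 255,0,-0.6,0.35,-0.5,0,0, 255,0,-0.9,0.52,-0.75,0,0, 255,0,-1.2,0.69,-1,0,0, 255,0,-1.2,0.69,-1,0,0, 255,0,-1.2,0.69,-1,0,0]' 60
python3 - <<'E'
from h import *
report()
d=get_image("wrist");cv2.imwrite("pics/w2.png",d["color"])
d=get_image("scene");cv2.imwrite("pics/s2.png",cv2.resize(d["color"][90:330,80:400],None,fx=2.4,fy=2.4))
E
```

```text
clock: 4.12
position: [0.5647, -0.2214, 0.1193]
ee_rot: [0.394, -0.453, 0.604, -0.524]
contact_force: [-0.5, -0.1, -3.4]
width: 0.011
4.125 [ 0.5647 -0.2214  0.1193] 
 [[-0.279 -0.134  0.951]
 [-0.96   0.039 -0.276]
 [-0.    -0.99  -0.14 ]] F [-0.54 -0.14 -3.44] w 0.011 [-0.47  0.47  1.49 -0.03  1.32 -0.18]
```

View pics/s2.png

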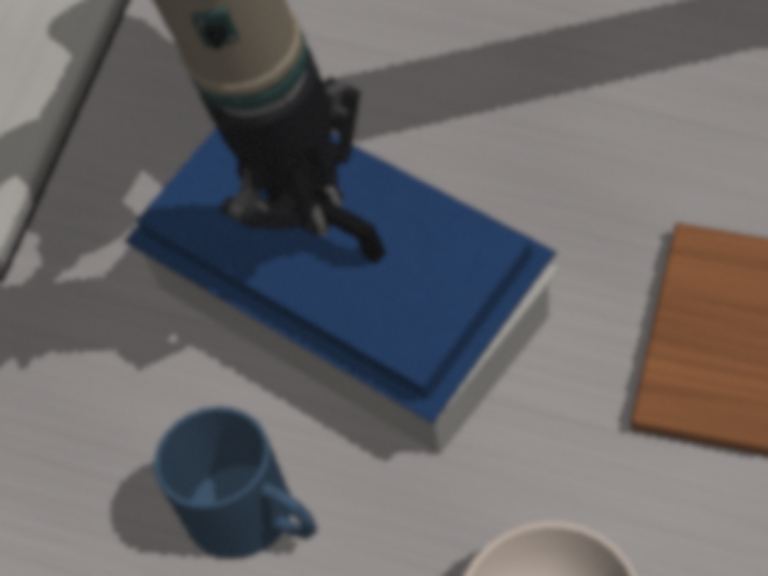

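View pics/w2.png

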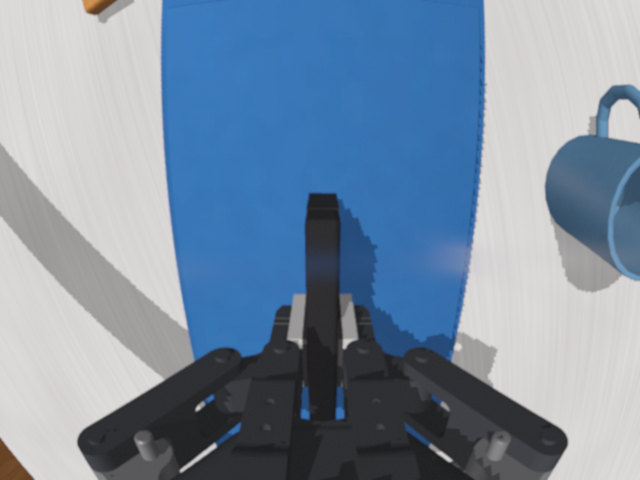

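The lid stays square to the gripper in the wrist view, so it tilts with the tool, 8°, and the scene view shows its near long edge raised. Step 1 is done. Next I lift and level it.

```bash
python3 -m jog '[255,0,-1,0.2,0,0,0, 255,0,-3,0.4,0,0,0, 255,0,-6,0.6,0.3,0,0, 255,0,-8.5,0.6,0.7,0,0, 255,0,-9,0.6,1,0,0, 255,0,-9,0.6,1,0,0, 255,0,-9,0.6,1,0,0]'
python3 - <<'E'
from h import *
report();plan([*BRD,.2],Rdown(BY));print(now()[0]["moment"])
E
```

```text
clock: 5.1
position: [0.5826, -0.2267, 0.209]
ee_rot: [-0.424, 0.424, -0.565, 0.566]
contact_force: [0.7, -1.3, -3.8]
width: 0.011
5.1 [ 0.5826 -0.2267  0.209 ] 
 [[-0.279  0.     0.96 ]
 [-0.96  -0.    -0.279]
 [ 0.    -1.     0.   ]] F [ 0.74 -1.29 -3.76] w 0.011 [-0.48  0.36  1.43 -0.    1.35 -0.2 ]
t cm [-37.19   0.88 -19.21] r8 [-2.000e-03 -2.565e+00  2.000e-03]
[-0.0088148   0.0080425   0.00162011]
```

```bash
python3 -m jog '[255,-1,0,-0.5,0,0,0, 255,-3.5,0,-1.8,0,-0.1,0, 255,-7.5,0,-3.9,0,-0.4,0, 255,-12,0.2,-6.2,0,-0.7,0, 255,-16.5,0.4,-8.5,0,-1.1,0, 255,-21,0.6,-10.9,0,-1.4,0, 255,-25.5,0.8,-13.2,0,-1.8,0, 255,-30,0.9,-15.5,0,-2.1,0, 255,-33.5,0.9,-17.3,0,-2.4,0, 255,-36,0.9,-18.6,0,-2.5,0, 255,-37.2,0.9,-19.2,0,-2.565,0, 255,-37.2,0.9,-19.2,0,-2.565,0]'
python3 - <<'E'
from h import *
report();plan([*BRD,.07],Rdown(BY))
d=get_image("scene");cv2.imwrite("pics/s3.png",d["color"])
d=get_image("wrist");cv2.imwrite("pics/w3.png",d["color"])
E
```

```text
clock: 6.6
position: [0.5015, 0.1849, 0.1993]
ee_rot: [-0.519, 0.519, -0.48, 0.48]
contact_force: [-0.4, -0.7, -3.6]
width: 0.0111
6.6 [0.5015 0.1849 0.1993] 
 [[ 0.077 -0.     0.997]
 [-0.997 -0.     0.077]
 [ 0.    -1.    -0.001]] F [-0.42 -0.69 -3.61] w 0.0111 [ 0.22  0.24  1.64 -0.    1.26  0.15]
t cm [ 0.09 12.93  0.05] r8 [0.004 0.017 0.003]
```

View pics/s3.png

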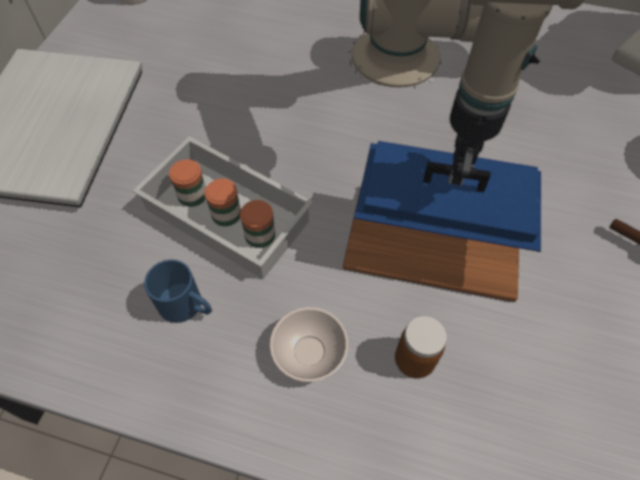

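View pics/w3.png

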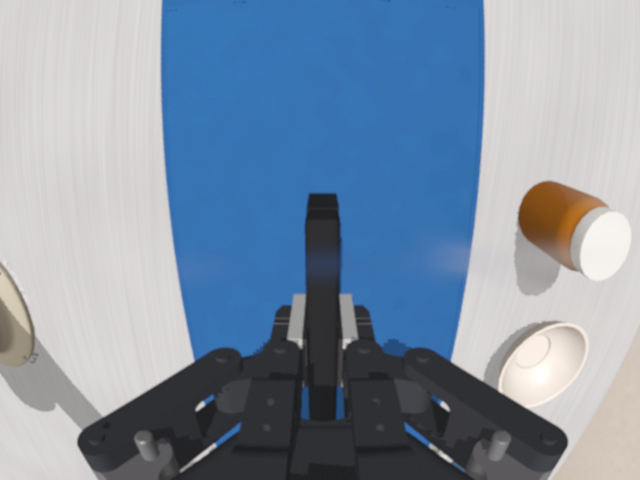

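The lid hangs level over the board. The open pan shows three tins with tops near (187,172), (222,192) and (257,215) in the scene view. Next I lower the lid.

```bash
python3 -m jog '[255,0,2,0,0,0,0, 255,0,5,0,0,0,0, 255,0,8.5,0,0,0,0, 255,0,11,0,0,0,0, 255,0,12,0,0,0,0, 255,0,12.4,0,0,0,0, 255,0,12.7,0,0,0,0, 255,0,12.9,0,0,0,0, 255,0,13,0,0,0,0, 255,0,13,0,0,0,0]'
python3 - <<'E'
from h import *
report()
E
```

```text
clock: 7.95
position: [0.5025, 0.1841, 0.0696]
ee_rot: [0.519, -0.518, 0.481, -0.481]
contact_force: [-0.5, 0.2, -3.2]
width: 0.011
7.95 [0.5025 0.1841 0.0696] 
 [[ 0.075  0.001  0.997]
 [-0.997 -0.     0.075]
 [ 0.    -1.     0.001]] F [-0.47  0.2  -3.21] w 0.011 [ 0.22  0.36  1.83 -0.    0.96  0.15]
```

```bash
python3 -m jog '[255,0,0.1,0,0,0,0, 255,0,0.2,0,0,0,0, 255,0,0.2,0,0,0,0]'
python3 -m jog '[255,0,0.1,0,0,0,0, 255,0,0.15,0,0,0,0, 255,0,0.15,0,0,0,0]'
```

```text
clock: 8.32
position: [0.5027, 0.1841, 0.0695]
ee_rot: [0.519, -0.518, 0.48, -0.481]
contact_force: [-3.6, -1.4, 11.1]
width: 0.0107
clock: 8.7
position: [0.5026, 0.1841, 0.0694]
ee_rot: [0.519, -0.518, 0.48, -0.481]
contact_force: [-6.1, -0.9, 20.3]
width: 0.0106
```

```bash
python3 -m jog '[255,0,-0.2,0,0,0,0, 255,0,-0.25,0,0,0,0, 0,0,-0.25,0,0,0,0, 0,0,-0.25,0,0,0,0, 0,0,-0.25,0,0,0,0, 0,0,-0.25,0,0,0,0, 0,0,-0.25,0,0,0,0, 0,0,-1,0,0,0,0, 0,0,-4,0,0,0,0, 0,0,-8,0,0,0,0, 0,0,-13,0,0,0,0, 0,0,-13,0,0,0,0]'
python3 - <<'E'
from h import *
report()
d=get_image("scene");cv2.imwrite("pics/s4.png",d["color"])
d=get_image("top");cv2.imwrite("pics/t4.png",d["color"])
d=get_image("wrist");cv2.imwrite("pics/w4.png",d["color"])
E
```

```text
clock: 10.2
position: [0.5053, 0.1847, 0.2007]
ee_rot: [0.521, -0.515, 0.479, -0.483]
contact_force: [0.2, 0.4, 0.3]
width: 0.0854
10.2 [0.5053 0.1847 0.2007] 
 [[ 0.075  0.01   0.997]
 [-0.997  0.002  0.075]
 [-0.001 -1.     0.01 ]] F [0.23 0.42 0.26] w 0.0854 [ 0.22  0.23  1.64 -0.    1.26  0.15]
```

View pics/s4.png

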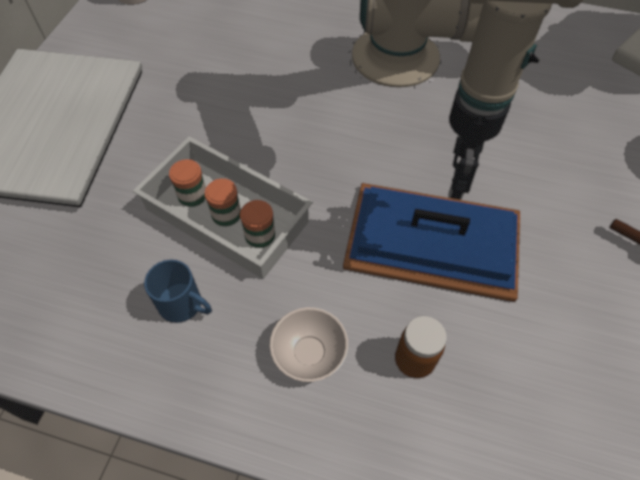

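View pics/t4.png

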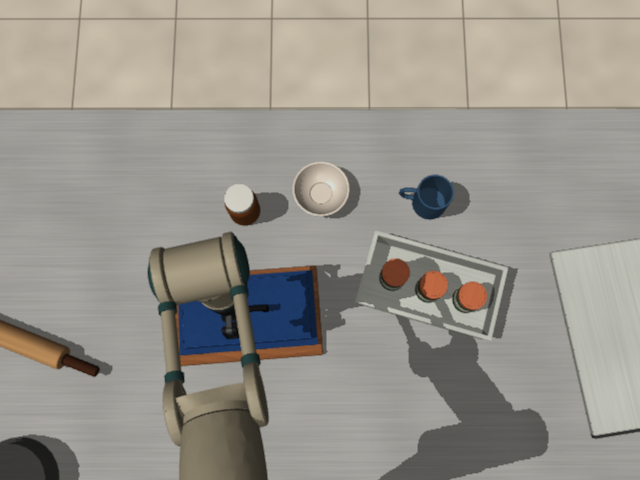

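View pics/w4.png

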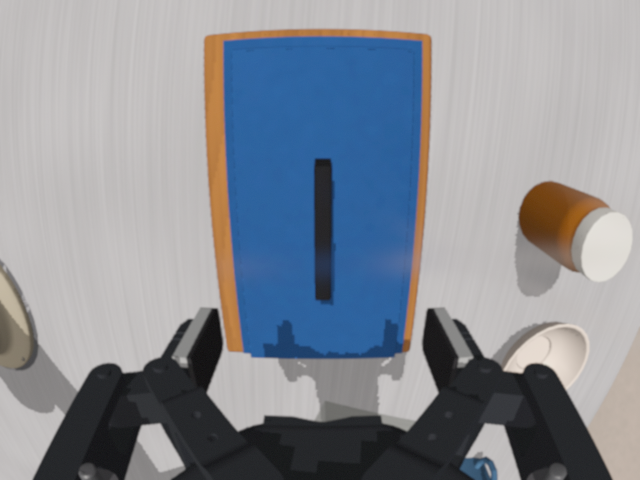

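The lid lies flat on the board, handle up and well inside the edge. The tin tops are at about (395,274), (433,286) and (472,296) in the top view. Next I measure them in both views.

```bash
cat >> h.py <<'E'
def tins(n):
    d=get_image(n);h=cv2.cvtColor(d["color"],cv2.COLOR_BGR2HSV)
    m=cv2.inRange(h,(2,120,60),(14,255,255))
    roi=np.zeros_like(m);x0,y0,x1,y1=(355,230,512,340) if n=="top" else (130,135,315,275)
    roi[y0:y1,x0:x1]=m[y0:y1,x0:x1]
    cs=[c for c in cv2.findContours(roi,cv2.RETR_EXTERNAL,cv2.CHAIN_APPROX_NONE)[0] if cv2.contourArea(c)>200]
    out=[]
    for c in cs:
        e=cv2.fitEllipse(cv2.convexHull(c));out.append((np.round(e[0],1),np.round(e[1],1),ray(d,e[0],.081)[0]))
    return sorted(out,key=lambda o:o[2][1])
def topan(p):
    a=np.radians(PY);c,s=np.cos(a),np.sin(a);q=np.asarray(p)[:2]-PAN
    return np.array([c*q[0]+s*q[1],-s*q[0]+c*q[1]])
E
python3 - <<'E'
from h import *
for n in("top","scene"):
    for u,a,p in tins(n):print(n,u,a,np.round(p,4),"pan",np.round(topan(p),4))
E
```

```text
top [471.9 295.5] [27.6 29. ] [ 0.5318 -0.3018  0.081 ] pan [-0.0021 -0.0863]
top [433.2 284.6] [27.8 28. ] [ 0.5555 -0.2199  0.081 ] pan [-0.0023 -0.0011]
top [395.2 272.4] [27.3 27.5] [ 0.5823 -0.1394  0.081 ] pan [0.0009 0.0837]
scene [185.2 173.6] [28.2 31.3] [ 0.5401 -0.2965  0.081 ] pan [ 0.0044 -0.0789]
scene [220.9 193.3] [29. 32.] [ 0.5637 -0.2144  0.081 ] pan [0.004  0.0065]
scene [256.2 215.3] [29.5 32.2] [ 0.5912 -0.135   0.081 ] pan [0.0082 0.0904]
```

Run:
```python
from h import *
plan([.583,-.139,.17],Rdown(PY))
```

```text
t cm [32.8   2.45  5.74] r8 [0.021 2.569 0.007]
```

```bash
python3 -m jog '[0,2,0,0.3,0,0.15,0, 0,7,0.3,1.2,0,0.5,0, 0,13,0.8,2.2,0,1,0, 0,19,1.3,3.3,0,1.5,0, 0,25,1.8,4.4,0,2,0, 0,30,2.2,5.2,0,2.4,0, 0,32.5,2.45,5.6,0,2.565,0, 0,32.8,2.45,5.7,0,2.565,0, 0,32.8,2.45,5.7,0,2.565,0, 0,32.8,2.45,5.7,0,2.565,0]'
python3 - <<'E'
from h import *
report();s,p,R=now()
d=get_image("wrist");cv2.imwrite("pics/w5.png",d["color"])
h=cv2.cvtColor(d["color"],cv2.COLOR_BGR2HSV);m=cv2.inRange(h,(2,120,60),(14,255,255))
for c in cv2.findContours(m,cv2.RETR_EXTERNAL,cv2.CHAIN_APPROX_NONE)[0]:
    if cv2.contourArea(c)>600:
        # cast the outline onto the plane of the tops, then fit a circle there
        W=wpoint(d,c[:,0],.081,p,R)[:,:2];(x,y),r=cv2.minEnclosingCircle((W*1e3).astype(np.float32))
        print(cv2.boundingRect(c),round(x/1e3,4),round(y/1e3,4),round(r,1),topan([x/1e3,y/1e3]))
for u,a,pp in tins("top"):print(u,a,np.round(pp,4))
E
```

```text
clock: 11.7
position: [0.5835, -0.137, 0.1716]
ee_rot: [0.425, -0.425, 0.565, -0.565]
contact_force: [0.5, -0.2, -0.5]
width: 0.0854
11.7 [ 0.5835 -0.137   0.1716] 
 [[-0.277 -0.     0.961]
 [-0.961  0.001 -0.277]
 [-0.001 -1.    -0.   ]] F [ 0.51 -0.22 -0.48] w 0.0854 [-0.35  0.35  1.55  0.    1.24 -0.07]
(608, 441, 32, 39) 0.9557 -0.6421 119.2 [ 0.50006069 -0.29444033]
(286, 390, 65, 33) 0.536 -0.287 28.6 [-0.0022077  -0.07096817]
(280, 307, 76, 71) 0.5571 -0.2148 33.7 [-0.00216255  0.00427371]
(279, 198, 88, 88) 0.583 -0.1376 31.3 [0.00104918 0.08565216]
(58, 0, 235, 110) 0.527 0.0557 90.9 [-0.10676499  0.25554663]
[471.9 295.5] [27.6 29. ] [ 0.5318 -0.3017  0.081 ]
[430.6 284.4] [22.8 28.7] [ 0.556  -0.2146  0.081 ]
```

View pics/w5.png

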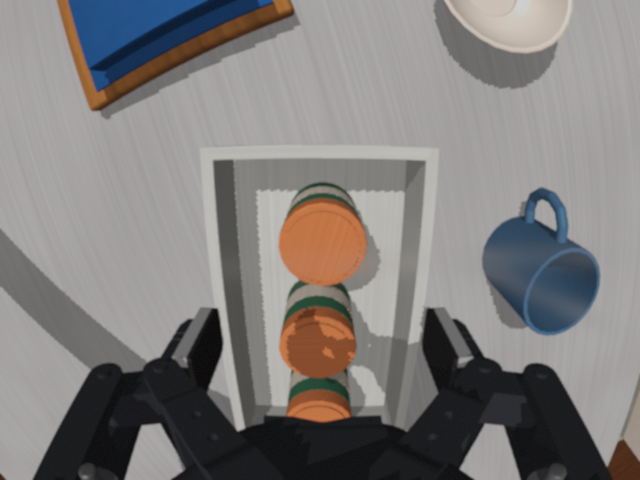

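Wrist view: tin C's top is centred at (323,242) and lies within 2 mm of the TCP axis. Both walls are clear of the fingers. Descending to grip.

```bash
python3 -m jog '[0,0.1,2,0,0,0,0, 0,0.1,5,0,0,0,0, 0,0.1,9,0,0,0,0, 0,0.1,12.5,0,0,0,0, 0,0.1,14.2,0,0,0,0, 0,0.1,14.5,0,0,0,0, 0,0.1,14.5,0,0,0,0, 255,0.1,14.5,0,0,0,0, 255,0.1,14.5,0,0,0,0, 255,0.1,14.5,0,0,0,0, 255,0.1,14.5,0,0,0,0, 255,0.1,14.5,0,0,0,0]' 40
python3 - <<'E'
from h import *
report()
E
```

```text
clock: 13.3
position: [0.5841, -0.14, 0.0279]
ee_rot: [-0.425, 0.424, -0.565, 0.566]
contact_force: [-1.8, 0.5, 4.6]
width: 0.0592
13.3 [ 0.5841 -0.14    0.0279] 
 [[-0.279  0.002  0.96 ]
 [-0.96  -0.001 -0.279]
 [ 0.    -1.     0.002]] F [-1.78  0.47  4.64] w 0.0592 [-0.35  0.49  1.73 -0.    0.93 -0.07]
```

Gripped, width 59 mm. Next I lift about 3 cm and weigh it.

```bash
python3 -m jog '[255,0,-0.3,0,0,0,0, 255,0,-1,0,0,0,0, 255,0,-2,0,0,0,0, 255,0,-2.8,0,0,0,0, 255,0,-3,0,0,0,0, 255,0,-3,0,0,0,0, 255,0,-3,0,0,0,0, 255,0,-3,0,0,0,0]'
for i in 1 2; do python3 -m jog '[255,0,0,0,0,0,0, 255,0,0,0,0,0,0]';done
python3 - <<'E'
from h import *
s=get_state();print(s["contact_force"],s["effort"],s["clock"])
E
```

```text
clock: 14.3
position: [0.5833, -0.1397, 0.056]
ee_rot: [0.424, -0.425, 0.566, -0.565]
contact_force: [-0.7, -0.0, -1.4]
width: 0.0593
clock: 14.55
position: [0.5835, -0.1397, 0.0563]
ee_rot: [0.424, -0.425, 0.566, -0.565]
contact_force: [0.9, 0.1, -1.6]
width: 0.0594
clock: 14.8
position: [0.5835, -0.1398, 0.0564]
ee_rot: [-0.424, 0.424, -0.565, 0.566]
contact_force: [-0.5, 0.7, -2.8]
width: 0.0591
[-0.53049293  0.66919219 -2.83792911] [-9.19117592e-04 -4.83513165e+01 -2.02840734e+01 -1.45739403e-03
  9.28300142e-04 -1.08054869e-05] 14.8
```

```bash
cat >> h.py <<'E'
def weigh(n=14):
    F=[];M=[]
    for i in range(n):
        get_image("wrist");s=get_state();F.append(s["contact_force"]);M.append(s["effort"][1:3])
    F=np.array(F);print("Fz mean %.2f sd %.2f"%(F[:,2].mean(),F[:,2].std()),"effort",np.round(np.mean(M,0),2),"w",s["width"],s["clock"])
E
python3 - <<'E'
from h import *
weigh()
E
```

```text
Fz mean -1.97 sd 0.36 effort [-48.36 -20.29] w 0.05894205576123028 15.5
```

Tin C weighs about 2 N, so it is one of the lighter ones. Next I put it back.

```bash
python3 -m jog '[255,0,0.6,0,0,0,0, 255,0,1.6,0,0,0,0, 255,0,2.4,0,0,0,0, 255,0,2.7,0,0,0,0, 255,0,2.9,0,0,0,0, 255,0,3.0,0,0,0,0, 255,0,3.0,0,0,0,0]'
```

```text
clock: 16.38
position: [0.583, -0.1395, 0.0279]
ee_rot: [0.424, -0.425, 0.566, -0.565]
contact_force: [-3.3, 1.1, 7.9]
width: 0.0594
```

```bash
python3 -m jog '[0,0,-0.1,0,0,0,0, 0,0,-0.1,0,0,0,0, 0,0,-0.1,0,0,0,0, 0,0,-0.1,0,0,0,0, 0,0,-0.1,0,0,0,0, 0,0,-1,0,0,0,0, 0,0,-4,0,0,0,0, 0,0,-8,0,0,0,0, 0,0,-11,0,0,0,0, 0,0,-11,0,0,0,0]'
python3 - <<'E'
from h import *
report();plan([.556,-.2185,.139],Rdown(PY));plan([.532,-.3015,.139],Rdown(PY))
d=get_image("wrist");cv2.imwrite("pics/w6.png",d["color"])
E
```

```text
clock: 17.62
position: [0.5855, -0.1404, 0.1398]
ee_rot: [-0.426, 0.423, -0.563, 0.568]
contact_force: [0.1, 0.1, -0.5]
width: 0.0852
17.625 [ 0.5855 -0.1404  0.1398] 
 [[-0.279  0.007  0.96 ]
 [-0.96  -0.003 -0.279]
 [ 0.001 -1.     0.007]] F [ 0.13  0.1  -0.5 ] w 0.0852 [-0.35  0.37  1.59 -0.    1.17 -0.07]
t cm [ 8.32  0.08 -0.65] r8 [-0.05   0.005  0.004]
t cm [16.96  0.09 -0.64] r8 [-0.05   0.005  0.004]
```

View pics/w6.png

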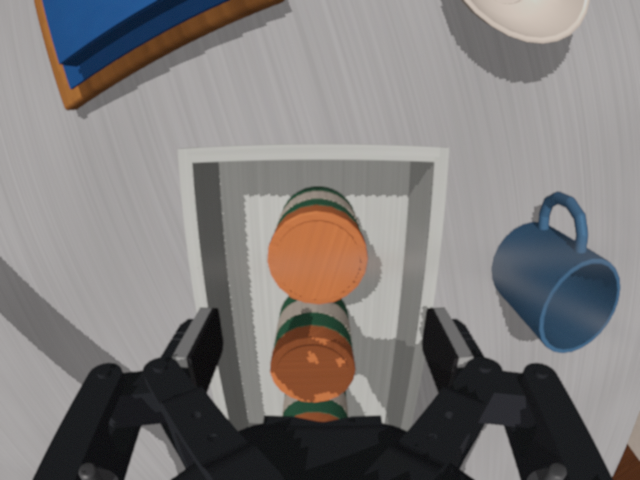

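Tin C stands upright again at (318,255) in the wrist view. On to tin B, with a hover and a centring check on the way.

```bash
python3 -m jog '[0,2,0,-0.2,0,0,0, 0,5.5,0,-0.4,0,0,0, 0,7.8,0,-0.4,0,0,0, 0,8.3,0,-0.4,0,0,0, 0,8.3,0,-0.4,0,0,0, 0,8.3,0,-0.4,0,0,0]'
python3 - <<'E'
from h import *
report();s,p,R=now()
d=get_image("wrist");cv2.imwrite("pics/w7.png",d["color"])
plan([.556,-.2185,.028],Rdown(PY))
h=cv2.cvtColor(d["color"],cv2.COLOR_BGR2HSV);m=cv2.inRange(h,(2,120,60),(14,255,255))
for c in cv2.findContours(m,cv2.RETR_EXTERNAL,cv2.CHAIN_APPROX_NONE)[0]:
    if cv2.contourArea(c)>600:
        W=wpoint(d,c[:,0],.081,p,R)[:,:2];(x,y),r=cv2.minEnclosingCircle((W*1e3).astype(np.float32))
        print(cv2.boundingRect(c),round(x/1e3,4),round(y/1e3,4),round(r,1),topan([x/1e3,y/1e3]))
E
```

```text
clock: 18.42
position: [0.5564, -0.2176, 0.136]
ee_rot: [0.425, -0.425, 0.566, -0.565]
contact_force: [0.8, 0.2, -0.6]
width: 0.0853
18.425 [ 0.5564 -0.2176  0.136 ] 
 [[-0.279 -0.001  0.96 ]
 [-0.96   0.001 -0.279]
 [-0.001 -1.    -0.001]] F [ 0.8   0.24 -0.62] w 0.0853 [-0.49  0.38  1.6   0.    1.16 -0.21]
t cm [ 0.11 10.82 -0.02] r8 [ 0.003  0.01  -0.002]
(281, 334, 85, 75) 0.5332 -0.2963 34.0 [-0.00227721 -0.08066489]
(273, 211, 99, 100) 0.556 -0.2176 31.5 [-0.00248539  0.00127571]
(274, 64, 111, 109) 0.5822 -0.1398 29.4 [0.00095875 0.08329003]
```

View pics/w7.png

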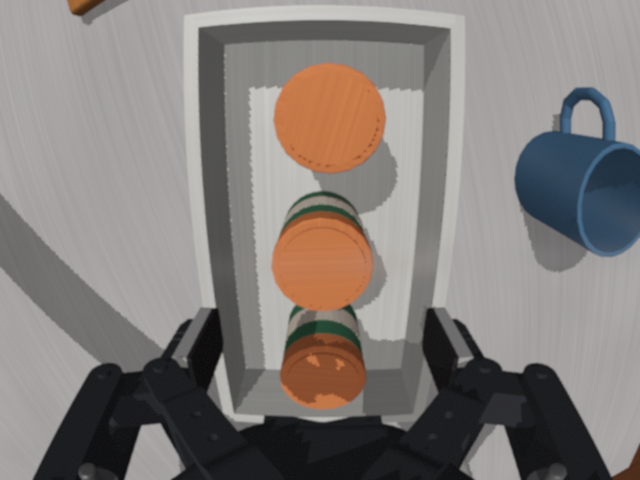

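Tin B's top is at (322,261), centred between the fingers. Tin C stands at (329,118). Descending to grip B.

```bash
python3 -m jog '[0,0.1,2,0,0,0,0, 0,0.1,5,0,0,0,0, 0,0.1,8.5,0,0,0,0, 0,0.1,10.5,0,0,0,0, 0,0.1,10.8,0,0,0,0, 0,0.1,10.8,0,0,0,0, 255,0.1,10.8,0,0,0,0, 255,0.1,10.8,0,0,0,0, 255,0.1,10.8,0,0,0,0, 255,0.1,10.8,0,0,0,0, 255,0.1,10.8,0,0,0,0]' 40
python3 -m jog '[255,0,-0.3,0,0,0,0, 255,0,-1,0,0,0,0, 255,0,-2,0,0,0,0, 255,0,-2.8,0,0,0,0, 255,0,-3,0,0,0,0, 255,0,-3,0,0,0,0, 255,0,-3,0,0,0,0, 255,0,-3,0,0,0,0]'
python3 - <<'E'
from h import *
weigh()
E
```

```text
clock: 19.85
position: [0.5563, -0.2194, 0.0297]
ee_rot: [-0.425, 0.424, -0.565, 0.566]
contact_force: [-1.9, 1.0, 6.0]
width: 0.0592
clock: 20.85
position: [0.556, -0.2192, 0.0581]
ee_rot: [0.424, -0.425, 0.566, -0.565]
contact_force: [0.2, 1.0, -5.9]
width: 0.0595
Fz mean -5.19 sd 0.44 effort [-50.01 -21.33] w 0.05911433606299738 21.55
```

Tin B weighs about 5 N, against about 2 N for C. By the given bounds B should be the full one, but there is time to heft the third tin too, so I put B back and check A.

```bash
python3 -m jog '[255,0,0.6,0,0,0,0, 255,0,1.6,0,0,0,0, 255,0,2.4,0,0,0,0, 255,0,2.7,0,0,0,0, 255,0,2.9,0,0,0,0, 255,0,3.0,0,0,0,0, 255,0,3.0,0,0,0,0]'
python3 -m jog '[0,0,-0.1,0,0,0,0, 0,0,-0.1,0,0,0,0, 0,0,-0.1,0,0,0,0, 0,0,-0.1,0,0,0,0, 0,0,-0.1,0,0,0,0, 0,0,-1,0,0,0,0, 0,0,-4,0,0,0,0, 0,0,-8,0,0,0,0, 0,0,-11,0,0,0,0, 0,2,-11,0,0,0,0, 0,6,-11,0,0,0,0, 0,8.2,-11,0,0,0,0]'
python3 -m jog '[0,0.3,0,0,0,0,0, 0,0.3,0,0,0,0,0, 0,0.3,0,0,0,0,0]'
python3 - <<'E'
from h import *
report();s,p,R=now()
d=get_image("wrist");cv2.imwrite("pics/w8.png",d["color"])
plan([.532,-.3015,.029],Rdown(PY))
h=cv2.cvtColor(d["color"],cv2.COLOR_BGR2HSV);m=cv2.inRange(h,(2,120,60),(14,255,255))
for c in cv2.findContours(m,cv2.RETR_EXTERNAL,cv2.CHAIN_APPROX_NONE)[0]:
    if cv2.contourArea(c)>600:
        W=wpoint(d,c[:,0],.081,p,R)[:,:2];(x,y),r=cv2.minEnclosingCircle((W*1e3).astype(np.float32))
        print(cv2.boundingRect(c),round(x/1e3,4),round(y/1e3,4),round(r,1),topan([x/1e3,y/1e3]))
E
```

```text
clock: 22.42
position: [0.5558, -0.2191, 0.0297]
ee_rot: [0.424, -0.425, 0.566, -0.565]
contact_force: [-4.2, 2.4, 6.3]
width: 0.0589
clock: 23.92
position: [0.5321, -0.2999, 0.1375]
ee_rot: [0.424, -0.424, 0.566, -0.565]
contact_force: [-0.2, 0.9, -0.6]
width: 0.085
clock: 24.3
position: [0.5326, -0.2999, 0.1381]
ee_rot: [0.425, -0.425, 0.566, -0.565]
contact_force: [0.5, -0.4, 0.5]
width: 0.0856
24.3 [ 0.5326 -0.2999  0.1381] 
 [[-0.279 -0.     0.96 ]
 [-0.96   0.001 -0.279]
 [-0.001 -1.    -0.001]] F [ 0.54 -0.36  0.47] w 0.0856 [-0.63  0.39  1.57  0.    1.18 -0.34]
t cm [ 0.18 10.93 -0.02] r8 [ 0.002  0.011 -0.003]
(606, 444, 34, 36) 0.8498 -0.7404 87.9 [ 0.42590088 -0.41839374]
(274, 212, 98, 98) 0.532 -0.3003 31.2 [-0.00231464 -0.08484641]
(268, 63, 109, 109) 0.5551 -0.2206 29.3 [-0.00249111 -0.00184989]
(284, 0, 90, 25) 0.5764 -0.1586 23.5 [0.0006363  0.06366091]
```

View pics/w8.png

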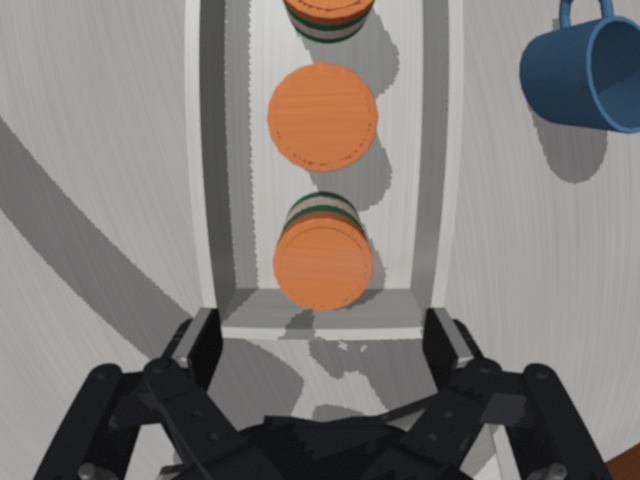

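Tin A is centred at (323,261), tin B stands upright at (323,118), and C is beyond it. Next I heft A.

```bash
python3 -m jog '[0,0.1,2,0,0,0,0, 0,0.1,5,0,0,0,0, 0,0.1,8.5,0,0,0,0, 0,0.1,10.5,0,0,0,0, 0,0.1,10.9,0,0,0,0, 0,0.1,10.9,0,0,0,0, 255,0.1,10.9,0,0,0,0, 255,0.1,10.9,0,0,0,0, 255,0.1,10.9,0,0,0,0, 255,0.1,10.9,0,0,0,0, 255,0.1,10.9,0,0,0,0]' 40
python3 -m jog '[255,0,-0.3,0,0,0,0, 255,0,-1,0,0,0,0, 255,0,-2,0,0,0,0, 255,0,-2.8,0,0,0,0, 255,0,-3,0,0,0,0, 255,0,-3,0,0,0,0, 255,0,-3,0,0,0,0, 255,0,-3,0,0,0,0]'
python3 - <<'E'
from h import *
weigh()
E
```

```text
clock: 25.72
position: [0.5328, -0.3023, 0.0308]
ee_rot: [-0.425, 0.424, -0.565, 0.566]
contact_force: [-0.3, 0.5, 5.6]
width: 0.0592
clock: 26.72
position: [0.532, -0.3017, 0.0591]
ee_rot: [0.424, -0.425, 0.566, -0.565]
contact_force: [-1.0, -0.9, -2.9]
width: 0.0587
Fz mean -2.71 sd 0.60 effort [-49.93 -20.92] w 0.059462076238340905 27.425
```

Tin A weighs about 2.7 N, so B is the heaviest (C 2.0 N, A 2.7 N, B 5.2 N). I put A down and go back to B.

```bash
python3 -m jog '[255,0,0.6,0,0,0,0, 255,0,1.6,0,0,0,0, 255,0,2.4,0,0,0,0, 255,0,2.7,0,0,0,0, 255,0,2.9,0,0,0,0, 255,0,3.0,0,0,0,0, 255,0,3.0,0,0,0,0]'
python3 -m jog '[0,0,-0.1,0,0,0,0, 0,0,-0.1,0,0,0,0, 0,0,-0.1,0,0,0,0, 0,0,-0.1,0,0,0,0, 0,0,-0.1,0,0,0,0, 0,0,-1,0,0,0,0, 0,0,-4,0,0,0,0, 0,0,-8,0,0,0,0, 0,0,-11,0,0,0,0, 0,-2,-11,0,0,0,0, 0,-6,-11,0,0,0,0, 0,-8.3,-11,0,0,0,0]'
python3 -m jog '[0,-0.1,0,0,0,0,0, 0,-0.1,0,0,0,0,0, 0,-0.1,0,0,0,0,0]'
python3 - <<'E'
from h import *
report();s,p,R=now()
d=get_image("wrist");cv2.imwrite("pics/w9.png",d["color"])
plan([.5555,-.2195,.03],Rdown(PY))
E
```

```text
clock: 28.3
position: [0.5317, -0.3016, 0.0309]
ee_rot: [0.424, -0.425, 0.566, -0.565]
contact_force: [-3.4, 2.7, 5.5]
width: 0.0592
clock: 29.8
position: [0.5549, -0.2192, 0.1384]
ee_rot: [0.425, -0.425, 0.566, -0.564]
contact_force: [0.1, -0.8, 0.0]
width: 0.0852
clock: 30.18
position: [0.5554, -0.2219, 0.1391]
ee_rot: [0.424, -0.424, 0.566, -0.566]
contact_force: [0.2, -0.5, -0.1]
width: 0.0854
30.175 [ 0.5554 -0.2219  0.1391] 
 [[-0.28  -0.001  0.96 ]
 [-0.96  -0.    -0.28 ]
 [ 0.    -1.    -0.   ]] F [ 0.17 -0.51 -0.09] w 0.0854 [-0.5   0.37  1.6  -0.    1.17 -0.21]
t cm [-0.24 10.92 -0.06] r8 [ 0.002 -0.003  0.002]
```

View pics/w9.png

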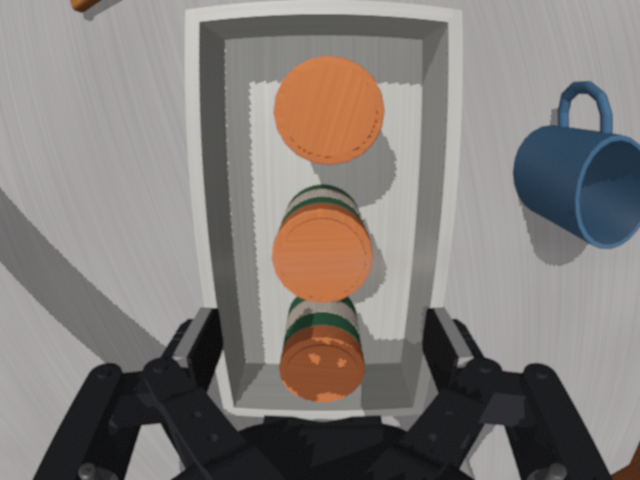

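All three tins stand, and B is at (322,253) between the fingers. Next I grip B and lift it 14 cm.

```bash
python3 -m jog '[0,-0.2,2,0,0,0,0, 0,-0.2,5,0,0,0,0, 0,-0.2,8.5,0,0,0,0, 0,-0.2,10.5,0,0,0,0, 0,-0.2,10.9,0,0,0,0, 0,-0.2,10.9,0,0,0,0, 255,-0.2,10.9,0,0,0,0, 255,-0.2,10.9,0,0,0,0, 255,-0.2,10.9,0,0,0,0, 255,-0.2,10.9,0,0,0,0, 255,-0.2,10.9,0,0,0,0]' 50
python3 -m jog '[255,0,-0.3,0,0,0,0, 255,0,-1,0,0,0,0, 255,0,-2.5,0,0,0,0, 255,0,-5,0,0,0,0, 255,0,-8,0,0,0,0, 255,0,-11,0,0,0,0, 255,0,-13,0,0,0,0, 255,0,-14,0,0,0,0, 255,0,-14,0,0,0,0, 255,0,-14,0,0,0,0, 255,0,-14,0,0,0,0, 255,0,-14,0,0,0,0]'
python3 - <<'E'
from h import *
weigh()
report()
for n in("scene","top","wrist"):cv2.imwrite(f"pics/{n}10.png",get_image(n)["color"])
E
```

```text
clock: 31.6
position: [0.5566, -0.2197, 0.0318]
ee_rot: [-0.425, 0.424, -0.565, 0.566]
contact_force: [-2.2, 0.3, 5.6]
width: 0.059
clock: 33.1
position: [0.5559, -0.2192, 0.1696]
ee_rot: [0.424, -0.425, 0.566, -0.565]
contact_force: [-0.4, 0.9, -5.1]
width: 0.059
Fz mean -5.04 sd 0.62 effort [-47.74 -25.27] w 0.05874498590891254 33.8
33.8 [ 0.5562 -0.2193  0.1704] 
 [[-0.279  0.     0.96 ]
 [-0.96  -0.    -0.279]
 [ 0.    -1.     0.   ]] F [-0.86 -0.48 -5.56] w 0.0587 [-0.49  0.35  1.55 -0.    1.24 -0.21]
```

View pics/scene10.png

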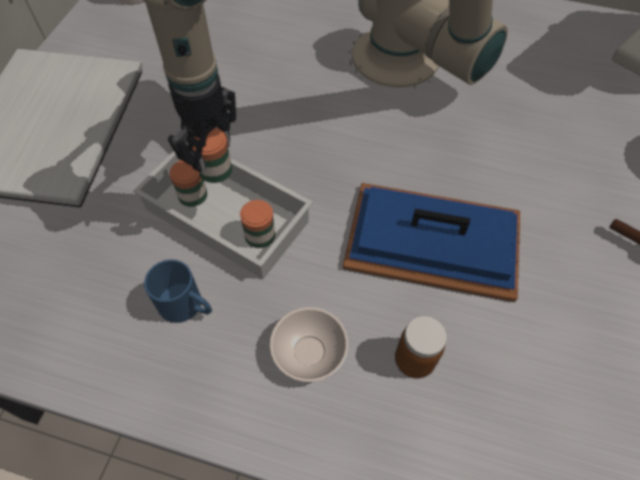

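View pics/wrist10.png

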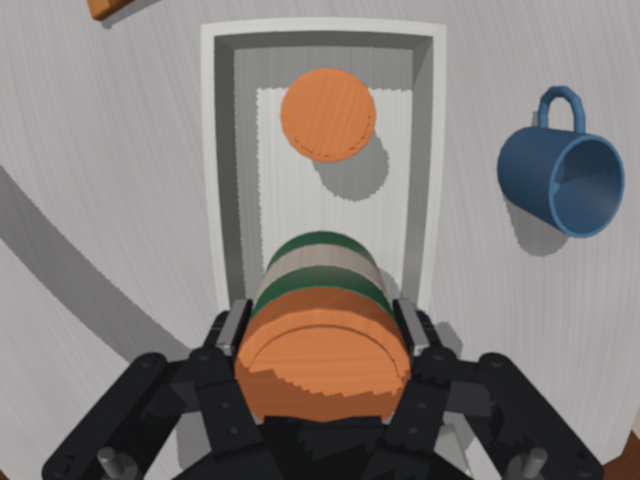

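View pics/top10.png

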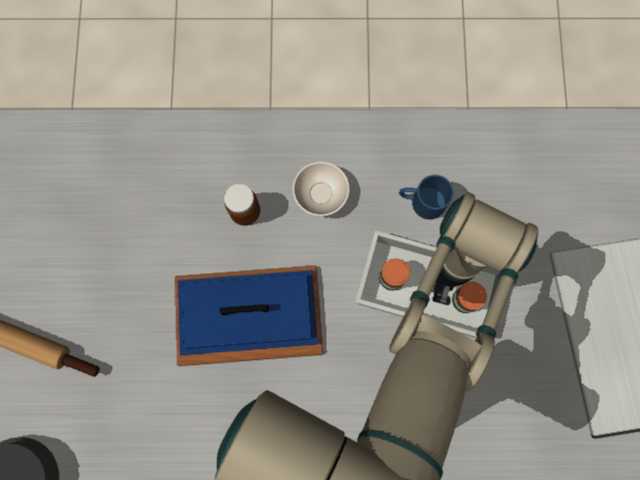

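Tin B is held upright at (322,340) in the wrist view, clear of the pan. The other two stand in the pan, the lid is flat on the board, and the bystanders are where they were. I hand it in.

Run:
```python
from rig import *
s=get_state();print(s["position"],abs(s["qd"]).max(),s["width"]);print(sign_off())
```

```text
[ 0.55622646 -0.21928164  0.17041074] 0.001820395038398578 0.05896176838618134
the job is handed in; nothing more can be done
None
```

I tipped the lid up 8° on one long edge, lifted it off and laid it flat on the board, handle up. I hefted all three tins, put the two lighter ones back, and handed the job in at about 34 s holding the heaviest.

| Tin (position in the pan) | Mean wrist force while lifted |
|---|---|
| C (end nearer the board) | 2.0 N |
| A (far end) | 2.7 N |
| B (middle) | 5.2 N, and 5.0 N on the final lift |

- **Force noise:** single readings scattered by about 0.6 N and the zero wandered by up to about 1 N. The gap between B and the others is well above that.
- **Held tin:** B is upright, with its underside about 14 cm above the pan floor, roughly 8 cm above the rim. The arm was still and the finger opening was 59 mm.
- **Rest of the scene:** in the last pictures the other two tins stand in the pan and the lid is flat on the board. The pie dish, jar and mug look unmoved by eye; I did not re-measure them.
- **Measurements that disagreed:** the scene camera put the tin tops about 8 mm from where the top camera did, probably because its colour mask caught the sides of the tops. I used the top camera and confirmed each position with the wrist camera before gripping.

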